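# Unclip the jar lid and close the pasta jar

## Task

Take the wooden lid by its knob off the sloping rack, pulling it free of the two sprung rollers that clip its rim, and close the open glass jar with it. Lower the lid all the way onto the jar's rim before you let go, so that it sits seated and level; leave the jar standing where it is and do not disturb the other things on the worktop.

Things in the scene. Friction and masses are not known exactly. Their poses are not given: they have to be found in the camera images.
- lid: The only loose lid: round bamboo disc, 104 mm across its underside, bevelled to 94 mm across its top, 10 mm thick, about 150 g. Origin: centre of the disc's flat underside; z points out of its top. Below, a shallow locating plug 72 mm wide (68 at its foot), z = 0 to -8 mm. Above, a knob. At the start it is clipped on the rack, its z axis leaning 35 degrees from vertical.
- lid_knob (a point): Middle of the lid's cylindrical knob (26 mm diameter, 30 mm tall), on the lid's axis 25 mm above the lid's origin; the knob runs from 10 to 40 mm above it.
- rack: Fixed metal lid rack, foot 150 x 180 mm. Origin: centre of its foot, on the worktop; z up, y to its left. Its board (130 x 170 mm, centre of the upper face 65 mm up) slopes 35 degrees and faces -x and up. Two 10 mm pins, 20 mm tall, hold the lid's rim from below. Left and right (y and -y) of the lid sits a sprung catch.
- rack_seat (a point): Where the lid's origin lies while clipped on the rack: 8 mm out from the centre of the board. To free the lid pull it along its own z axis, 10 to 18 N at the peak; the catches let go within 20 mm of travel.
- catch_l (a joint): Left catch: sprung steel roller over the lid's bevelled rim, 48 mm from the lid's axis, its top 22 mm above the board. Slides sideways; 0 m = closed, 0.009 m = pushed fully out. 2 N to start, about 4 N when the lid passes; springs back by itself.
- catch_r (a joint): Right catch, the mirror image of the left one.
- jar: The open, empty glass jar, loose, 140 mm tall, 92 mm outside diameter, 82 mm inside, about 0.75 kg. Origin: centre of its foot; z up.
- jar_rim (a point): Centre of the jar's mouth at the height of its rim, 140 mm above its foot. When the lid is seated its origin lies here (the plug leaves 5 mm of play all round).
- tall_jar: Bystander: closed glass jar of spaghetti with a flat wooden lid, 98 mm wide, 214 mm tall. Origin: centre of its foot.
- spice_pot: Bystander: small amber spice pot with a steel cap, 48 mm wide, 82 mm tall. Origin: centre of its foot.
- paper_roll: Bystander: standing roll of kitchen paper, 116 mm wide, 215 mm tall. Origin: centre of its foot.
- tub: Bystander: closed food tub, 108 x 138 x 62 mm. Origin: centre of its foot.
There are look-alikes about, which are no part of the job. Of the things shaped like the lid, the wooden one is meant.

How it is judged:
By the outcome, as a careful person would: the job done as asked, in the order asked, and still so for the second after the job is handed in, with the robot touching nothing.
It also fails if it takes over 40 s, if anything falls off the work surface, if the arm or the gripper's body presses on something with over 40 N, if the wrist force passes 120 N, or if a joint passes its speed limit or range.

## Robot

A 6-joint arm with a two-finger parallel gripper is mounted at the origin on the work surface. World frame = base frame: x ahead of the robot, y to its left, z up, the work surface at z = 0. Lengths are in m, angles in rad, forces in N, time in s.
With the tool pointing down it reaches from about 0.35 to 0.85 m from the base axis. Payload 8.1 kg.
Tool frame: the origin (TCP) lies between the finger pads; the fingertips stand 11 mm ahead of it and the grasp point (between the pads) lies 8 mm behind it (tips_ahead is the z of the fingertips in the tool frame, in m); z points along the fingers, y is the line along which they close (so a half turn about z gives the same grasp; the last joint's range is limited). The gripper opens to 93 mm and grips with 3 to 60 N. Pads are 15 mm wide; open, the fingers measure 128 mm over their backs; the gripper's body (75 mm by 188 mm) begins 65 mm behind the grasp point.
Start: joints at [1.234, 0.13, 1.488, -0, 1.523, -0.085], TCP at [0.149, 0.581, 0.23] pointing down, gripper open.
Joint ranges: [-2.96, 2.96], [-0.89, 2.26], [0.02, 2.5], [-1.34, 4.48], [0, 2.73], [-2.66, 2.66]. Speed limits (rad/s): [2.39, 2.39, 2.79, 3.14, 3.14, 3.14].

## Interface

Orientations are given as a rotation vector (axis times angle).
In Python, from plant import read_state, read_camera, close_job, tips_ahead gives the robot as it stands. The module is installed in compiled form; this text tells all that it offers.
- The arm moves only by the tool move_arm, never from a script. Its argument "plan" is a list of rows, each a list of 7 numbers: the turn, a rotation vector about the tool's x, y, z in units of 6 degrees (1.0 is 6 degrees), then the shift along the tool's x, y, z in units of 25 mm (1.0 is 25 mm), then the finger opening in mm, from 0 to 93. A call has exactly 10 rows; each row shifts and turns the commanded pose from where the row before left it, along the tool's axes as they then stand; what a row does not reach is not made up. A row lasts 1/10 s, in which the tool goes at most 50 mm and 8.59 degrees, less where a joint would pass 70% of its speed; a pose out of reach is approached as far as the arm can. A call is refused whole if a number of a shift passes 1 or a number of a turn 1, either way. A call with a gripper value outside its range is refused whole. The fingers move at their own pace and stop on an object; "force" is the grip in N (left out, the last holds). Time passes only in rows, so rows that do not move let the fingers close, or fill a call up. It gives the time, the measured TCP pose, the force, the opening and the grip force at its end, in the units of the state.
- read_state(): the state, without advancing time (a new reading comes with each control period).
- read_camera(name): name is "scene" or "top" or "wrist"; returns a dict with "frame" (420x560x3 uint8, red, green, blue), "z_map" (420x560 float32, m along the optical axis (not along the pixel's ray), 0 where there is no reading), "fx", "fy", "cx", "cy" (pixels), "rvec" (rotation vector, rad) and "tvec" (3), from world to camera coordinates, as OpenCV has them. Camera axes: x right, y down, z forward; pixel columns grow to the right and rows downward; lengths in m; the calibration is good to about 2 mm. A picture is of the moment at which its call begins.
- close_job(): hands the job in; it is judged then, once.
The state is a dict: "t": time; "q": joint angles; "dq": joint speeds; "joint_torque": joint torques, N m; "tool_pos": TCP position; "orientation": TCP orientation; "force": force on the tool from outside, world axes, zero at the start; "wrist_torque": the same for the moment, N m; "opening": finger opening in m; "gripper_force": force on a finger pad.
Only numpy, scipy, OpenCV 4.12 (cv2) and the standard library are available. Lean on these libraries where they do the work, as an engineer would, in place of code of your own. Each camera call takes 0.05 s, during which the arm holds its last target. There are 200 camera calls.

## Working session

There is one attempt and no reset: what is moved stays moved. The work goes in short steps, Python scripts to look and compute and a tool call to move; the robot and the scene stay as the last step left them, time stands still between calls to the robot, and variables do not carry over. Pictures are saved under pics/ and viewed, at most 10 in all, crops included, and the job is handed in when it is done.

Besides the shell and the picture viewer there is one more tool, called after "Call:" as a command line: name --pt "numbers of a row" for each row, then --argument value for the rest. move_arm: Moves the arm, as the interface text tells. Its arguments: {"type":"object","properties":{"plan":{"type":"array","items":{"type":"array","items":{"type":"number"}}},"force":{"type":"number"}},"required":["plan"]}

```bash
mkdir -p pics
cat > h.py <<'E'
import numpy as np, cv2
from scipy.spatial.transform import Rotation as R
from plant import *
def cam(n,save=None):
    c=read_camera(n)
    if save: cv2.imwrite('pics/'+save,cv2.cvtColor(c['frame'],cv2.COLOR_RGB2BGR))
    return c
def cloud(c):
    z=c['z_map'];v,u=np.mgrid[:z.shape[0],:z.shape[1]]
    p=np.stack([(u-c['cx'])/c['fx']*z,(v-c['cy'])/c['fy']*z,z],-1)
    M=R.from_rotvec(np.ravel(c['rvec'])).as_matrix()
    P=(p-np.ravel(c['tvec']))@M
    P[z==0]=np.nan
    return P
E
python3 - <<'E'
from h import *
for n in ('scene','top'):
    c=cam(n,n+'0.png'); np.save(n+'0.npy',cloud(c)); 
s=read_state(); print(s, tips_ahead)
E
```

```text
{'t': 0.1, 'q': array([ 1.23360141e+00,  1.31057556e-01,  1.48913879e+00,  4.01556512e-06,
        1.52301104e+00, -8.54041668e-02]), 'dq': array([ 0.00046402, -0.00130413, -0.0030078 ,  0.00018158, -0.0003912 ,
        0.00019786]), 'joint_torque': array([ 5.25928135e-04, -5.61341071e+01, -4.93096948e+01,  7.69039197e-02,
        2.92357762e-02, -1.00959860e-04]), 'tool_pos': array([0.14930208, 0.58062831, 0.22872646]), 'orientation': array([-3.94425193e-01, -3.11638808e+00,  2.47840800e-03]), 'force': array([-0.35056264,  0.39304396, -0.22818403]), 'wrist_torque': array([-0.02475509, -0.01317751, -0.00496304]), 'gripper_force': 0.0, 'opening': 0.09299834645794232} 0.011
```

View pics/scene0.png

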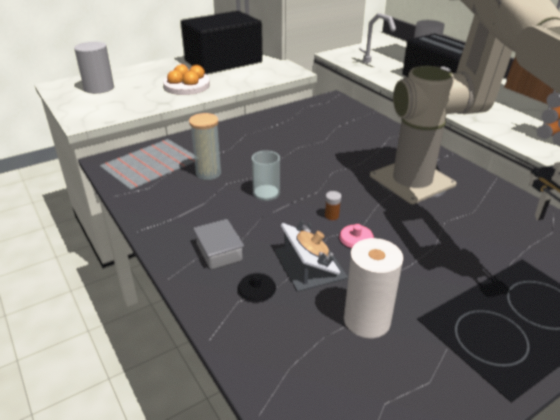

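View pics/top0.png

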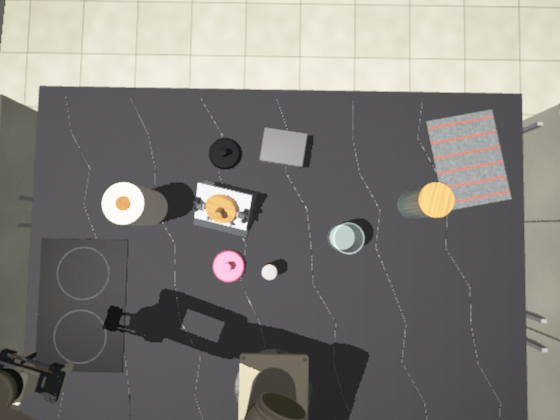

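The top view shows the rack with the wooden lid at about (222,208), knob near (221,211), and the open jar at about (346,238). The pink (228,266) and black (224,153) lids are look-alikes. Next I'll enlarge both and take positions.

Run:
```python
from h import *
a=cv2.imread('pics/top0.png');P=np.load('top0.npy')
b=np.hstack([cv2.resize(a[170:245,185:260],(390,390),interpolation=cv2.INTER_CUBIC),cv2.resize(a[200:275,315:390],(390,390),interpolation=cv2.INTER_CUBIC)])
s=cv2.imread('pics/scene0.png')
b2=np.hstack([cv2.resize(s[215:295,270:350],(390,200+190),interpolation=cv2.INTER_CUBIC),cv2.resize(s[140:220,225:305],(390,390),interpolation=cv2.INTER_CUBIC)])
cv2.imwrite('pics/c1.png',cv2.resize(np.vstack([b,b2]),(600,600)))
f=lambda u,v:print((u,v),P[v,u].round(3))
for u,v in [(222,208),(218,215),(221,211),(220,195),(200,190),(245,190),(245,230),(202,225),(346,238),(330,238),(362,238),(346,222),(346,254),(346,240),(269,271),(435,200),(123,203),(228,266)]:f(u,v)
c=read_camera('top');print({k:c[k] for k in('fx','cx','cy','rvec','tvec')})
S=np.load('scene0.npy')
# lid colour pixels in top
hsv=cv2.cvtColor(a,cv2.COLOR_BGR2HSV)
for nm,img,C,(r0,r1,c0,c1) in(('top',a,P,(180,240,190,260)),('scene',s,S,(215,280,280,345))):
    h=cv2.cvtColor(img,cv2.COLOR_BGR2HSV)[r0:r1,c0:c1];m=(h[...,0]>8)&(h[...,0]<25)&(h[...,1]>90)
    Q=C[r0:r1,c0:c1][m];print(nm,m.sum(),np.nanmedian(Q,0),np.nanmin(Q,0),np.nanmax(Q,0))
    np.save('lid_'+nm,Q)
```

```text
(222, 208) [0.562 0.164 0.091]
(218, 215) [0.541 0.174 0.104]
(221, 211) [0.553 0.165 0.102]
(220, 195) [0.6   0.169 0.107]
(200, 190) [0.616 0.234 0.086]
(245, 190) [0.626 0.105 0.007]
(245, 230) [0.497 0.101 0.009]
(202, 225) [0.51 0.24 0.01]
(346, 238) [ 0.477 -0.223  0.007]
(330, 238) [ 0.478 -0.163  0.084]
(362, 238) [ 0.481 -0.25   0.134]
(346, 222) [ 0.526 -0.202  0.139]
(346, 254) [ 0.426 -0.225  0.003]
(346, 240) [ 0.471 -0.224  0.003]
(269, 271) [0.376 0.019 0.085]
(435, 200) [ 0.589 -0.429  0.215]
(123, 203) [0.565 0.413 0.215]
(228, 266) [0.385 0.147 0.049]
{'fx': 394.2358015489765, 'cx': 280.9380599147286, 'cy': 204.9341189618014, 'rvec': array([ 2.20811893, -2.16683416,  0.055678  ]), 'tvec': array([-0.0236444 ,  0.57887613,  1.2461454 ])}
top 703 [0.56209858 0.16749357 0.08831501] [0.52037103 0.12066622 0.04096704] [0.60081604 0.2187832  0.11458313]
scene 500 [0.561798   0.17763336 0.09000248] [0.36302986 0.00837761 0.00056313] [0.60525451 0.21919453 0.11206907]
```

View pics/c1.png

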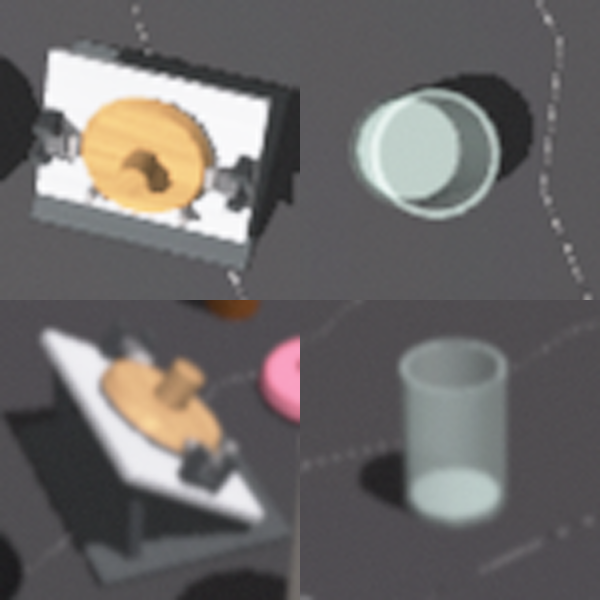

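Run:
```python
from h import *
c=read_camera('top');P=cloud(c)
M=R.from_rotvec(c['rvec']).as_matrix();t=c['tvec'];C=-M.T@t
def ray(u,v,z):
    d=M.T@np.array([(u-c['cx'])/c['fx'],(v-c['cy'])/c['fx'],1]);return C+d*(z-C[2])/d[2]
print('rim',ray(349,238,.14))
a=c['frame'];h=cv2.cvtColor(a,cv2.COLOR_RGB2HSV)
# board: white pixels
r=(slice(175,240),slice(188,258));hh=h[r];Q=P[r]
m=(hh[...,1]<40)&(hh[...,2]>150)&(Q[...,2]>.02)
def plane(X):
    for _ in range(6):
        mu=np.mean(X,0);n=np.linalg.svd(X-mu,full_matrices=False)[2][2];n*=np.sign(n[2]);d=(X-mu)@n;X=X[abs(d)<max(2*d.std(),.002)]
    return mu,n,len(X)
mu,n,k=plane(Q[m]);print('board',mu,n,k,np.degrees(np.arccos(n[2])),np.degrees(np.arctan2(n[1],n[0])))
m2=(hh[...,0]>8)&(hh[...,0]<25)&(hh[...,1]>90)
L=Q[m2];mu2,n2,k=plane(L);print('lid',mu2,n2,k,np.degrees(np.arccos(n2[2])),np.degrees(np.arctan2(n2[1],n2[0])))
d=(L-mu)@n;print('dist hist',np.histogram(d,bins=np.arange(0,.06,.004)))
az=np.arctan2(n[1],n[0]);N=np.array([np.sin(.6109)*np.cos(az),np.sin(.6109)*np.sin(az),np.cos(.6109)])
d=(L-mu)@N;F=L[(d>.012)&(d<.023)];e1=np.cross([0,0,1],N);e1/=np.linalg.norm(e1);e2=np.cross(N,e1)
uv=np.c_[F@e1,F@e2].astype(np.float32);hull=cv2.convexHull(uv);(cc,rad)=cv2.minEnclosingCircle(hull);el=cv2.fitEllipse(hull)
for nm,x in(('circ',cc),('ell',el[0])):
    print(nm,e1*x[0]+e2*x[1]+N*(N@mu+.008),rad,el[1])
K=L[d>.04];print('knob',len(K),K.mean(0) if len(K) else 0)
s=read_state();print(R.from_rotvec(s['orientation']).as_matrix().round(3),N)
```

```text
rim [ 0.48045202 -0.21114457  0.14      ]
board [0.58075646 0.16673418 0.07438391] [-0.55804252  0.12293277  0.82065588] 816 34.84949610039998 167.57657847624222Traceback (most recent call last):
  File "<stdin>", line 17, in <module>
  File "<stdin>", line 13, in plane
    u, s, vh = gufunc(a, signature=signature)
               ~~~~~~^^^^^^^^^^^^^^^^^^^^^^^^
    raise LinAlgError("SVD did not converge")
numpy.linalg.LinAlgError: SVD did not converge
```

Run:
```python
from h import *
c=read_camera('top');P=cloud(c)
r=(slice(175,240),slice(188,258));hh=cv2.cvtColor(c['frame'],cv2.COLOR_RGB2HSV)[r];Q=P[r]
mu=np.array([.58075646,.16673418,.07438391]);az=np.radians(167.6)
N=np.array([np.sin(.6109)*np.cos(az),np.sin(.6109)*np.sin(az),np.cos(.6109)])
m2=(hh[...,0]>8)&(hh[...,0]<25)&(hh[...,1]>90);L=Q[m2];L=L[~np.isnan(L[:,0])]
d=(L-mu)@N;print('hist',np.histogram(d,bins=np.arange(0,.06,.004))[0])
F=L[(d>.012)&(d<.023)];e1=np.cross([0,0,1],N);e1/=np.linalg.norm(e1);e2=np.cross(N,e1)
uv=np.c_[F@e1,F@e2].astype(np.float32);hull=cv2.convexHull(uv);cc,rad=cv2.minEnclosingCircle(hull);el=cv2.fitEllipse(hull)
for x in(cc,el[0]): print(e1*x[0]+e2*x[1]+N*(N@mu+.008),rad,el[1])
K=L[d>.042];print('knob',len(K),K.mean(0))
s=read_state();A=R.from_rotvec(s['orientation']).as_matrix();print(A.round(3),N)
# goal orientations: tool z=-N; y along e1 or e2, both signs
for y in(e1,-e1,e2,-e2):
    G=np.c_[np.cross(y,-N),y,-N];print('turn deg',np.degrees(R.from_matrix(A.T@G).as_rotvec()).round(1))
```

```text
hist [  1   5  21 129 372  90   5   7   6   8   7  25  23   1]
[0.56501231 0.1696155  0.07294928] 0.04931540787220001 (0.09628669172525406, 0.09800101816654205)
[0.56497609 0.16977237 0.07290092] 0.04931540787220001 (0.09628669172525406, 0.09800101816654205)
knob 54 [0.54260882 0.17489503 0.1049927 ]
[[-0.968  0.249 -0.   ]
 [ 0.249  0.968 -0.001]
 [ 0.    -0.001 -1.   ]] [-0.56022402  0.12317324  0.81913211]
turn deg [-53.6   1.  169.8]
turn deg [ -0.7 -35.   -1.9]
turn deg [-27.8 -26.8  85. ]
turn deg [ 27.  -28.1 -88.9]
```

Call:
move_arm --pt "0 0 0 -0.85 -0.6 0 45" --pt "0 0 0 -0.85 -0.6 0 45" --pt "0 0 0 -0.85 -0.6 0 45" --pt "0 0 0 -0.85 -0.6 0 45" --pt "0 0 0 -0.85 -0.6 0 45" --pt "0 0 0 -0.85 -0.6 0 45" --pt "0 0 0 -0.85 -0.6 0 45" --pt "0 0 0 -0.85 -0.6 0 45" --pt "0 0 0 -0.85 -0.6 0 45" --pt "0 0 0 -0.85 -0.6 0 45"

```text
t: 1.25
tool_pos: [0.3184, 0.382, 0.2296]
orientation: [0.394, 3.117, 0.0]
force: [-0.7, 0.3, 0.5]
opening: 0.0453
gripper_force: 0.0
```

Call:
move_arm --pt "0 0 0 -0.84 -0.6 0 45" --pt "0 0 0 -0.84 -0.6 0 45" --pt "0 0 0 -0.84 -0.6 0 45" --pt "0 0 0 -0.84 -0.6 0 45" --pt "0 0 0 -0.84 -0.6 0 45" --pt "0 0 0 -0.84 -0.6 0 45" --pt "0 0 0 -0.84 -0.6 0 45" --pt "0 0 0 -0.84 -0.6 0 45" --pt "0 0 0 -0.84 -0.6 0 45" --pt "0 0 0 -0.84 -0.6 0 45"

```text
t: 2.25
tool_pos: [0.4844, 0.1844, 0.2296]
orientation: [-0.395, -3.117, -0.0]
force: [0.6, 0.1, 0.5]
opening: 0.045
gripper_force: 0.0
```

Call:
move_arm --pt "0 -0.7 0 0 0 0 45" --pt "0 -0.7 0 0 0 0 45" --pt "0 -0.7 0 0 0 0 45" --pt "0 -0.7 0 0 0 0 45" --pt "0 -0.7 0 0 0 0 45" --pt "0 -0.7 0 0 0 0 45" --pt "0 -0.7 0 0 0 0 45" --pt "-0.1 -0.7 -0.1 0 0 0 45" --pt "0 -0.23 -0.1 0 0 0 45" --pt "0 0 0 0 0 0 45"

```text
t: 3.25
tool_pos: [0.4831, 0.1854, 0.229]
orientation: [0.286, 2.518, -0.095]
force: [0.6, -0.0, -0.1]
opening: 0.0449
gripper_force: 0.0
```

```bash
cat >> h.py <<'E'
N=np.array([-.56022402,.12317324,.81913211]);O=np.array([.565,.1697,.0725])
e1=np.cross([0,0,1],N);e1/=np.linalg.norm(e1)
def todo(p,G=None):
    s=read_state();A=R.from_rotvec(s['orientation']).as_matrix()
    print('t',s['t'],'q',s['q'].round(2),'pos',s['tool_pos'].round(4),'f',s['force'].round(1),'g',s['gripper_force'],s['opening'])
    print('shift units',(A.T@(np.array(p)-s['tool_pos'])/.025).round(2))
    if G is not None: print('turn units',(np.degrees(R.from_matrix(A.T@G).as_rotvec())/6).round(2))
G1=np.c_[np.cross(-e1,-N),-e1,-N]
E
python3 - <<'E'
from h import *
todo(O+.024*N,G1)
c=cam('wrist','w1.png')
b=cv2.resize(c['frame'][...,::-1],(784,588),interpolation=cv2.INTER_CUBIC);cv2.imwrite('pics/w1b.png',b)
P=cloud(c);M=R.from_rotvec(c['rvec']).as_matrix()
q=M@(O+.04*N)+c['tvec'];print('knob top px(x1.4)',1.4*(c['fx']*q[0]/q[2]+c['cx']),1.4*(c['fy']*q[1]/q[2]+c['cy']))
q=M@(O+.01*N)+c['tvec'];print('lid top c px',1.4*(c['fx']*q[0]/q[2]+c['cx']),1.4*(c['fy']*q[1]/q[2]+c['cy']))
d=(P-O)@N;rr=np.linalg.norm((P-O)-d[...,None]*N,axis=-1)
K=P[(d>.034)&(d<.046)&(rr<.03)];T=K-O-N*.04;print('knob',len(K),'offset along x,y tool',(G1.T@(np.nanmax(T@G1,0)+np.nanmin(T@G1,0))/2) if 0 else (np.nanmax(T@G1,0),np.nanmin(T@G1,0)))
E
```

```text
t 3.25 q [ 0.56 -0.53  2.18 -0.48  1.08 -0.65] pos [0.4831 0.1854 0.229 ] f [ 0.6 -0.  -0.1] g 0.0 0.0448547910248605
shift units [0.85 0.14 6.08]
turn units [-0.09 -0.01 -0.07]
knob top px(x1.4) 396.139313657388 250.7253756536855
lid top c px 395.9871435878942 244.14998821170684
knob 576 offset along x,y tool (array([0.01513502, 0.01039472, 0.00595138]), array([-0.00970955, -0.01412062, -0.00245135]))
```

View pics/w1b.png

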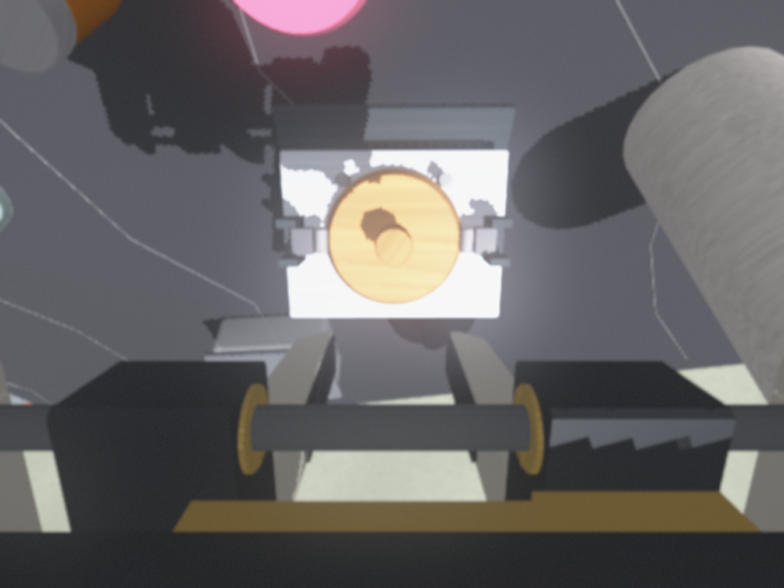

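The lid is at (394,237) and its knob at (394,246), centred and clipped between the rollers. It sits about 2.5 mm further along tool x than my estimate, so I'll correct for that on the approach.

Call:
move_arm --pt "-0.1 0 -0.07 0.5 0.05 0.4 45" --pt "0 0 0 0.45 0.05 0.6 45" --pt "0 0 0 0 0 0.8 45" --pt "0 0 0 0 0 0.8 45" --pt "0 0 0 0 0 0.8 45" --pt "0 0 0 0 0 0.6 45" --pt "0 0 0 0 0 0.5 45" --pt "0 0 0 0 0 0.5 45" --pt "0 0 0 0 0 0 45" --pt "0 0 0 0 0 0 45"

```text
t: 4.3
tool_pos: [0.5359, 0.1763, 0.1138]
orientation: [0.277, 2.519, -0.085]
force: [0.7, -0.1, -0.7]
opening: 0.0451
gripper_force: 0.0
```

Run:
```python
from h import *
todo(O+.024*N,G1)
c=cam('wrist');a=c['frame'][...,::-1]
cv2.imwrite('pics/w2.png',a)
P=cloud(c);d=(P-O)@N;rr=np.linalg.norm((P-O)-d[...,None]*N,axis=-1)
s=read_state();A=R.from_rotvec(s['orientation']).as_matrix()
K=P[(d>.034)&(d<.046)&(rr<.025)];T=(K-s['tool_pos'])@A;print(len(K),'knob top in tool: ',np.median(T,0),np.percentile(T,1,axis=0),np.percentile(T,99,axis=0))
h=cv2.cvtColor(a,cv2.COLOR_BGR2HSV)
K=P[(d>.004)&(d<.016)&(rr>.02)&(rr<.04)];print('lid top depth',np.median((K-s['tool_pos'])@A,0))
```

```text
t 4.3 q [ 0.46 -0.27  2.21 -0.54  0.77 -0.58] pos [0.5359 0.1763 0.1138] f [ 0.7 -0.1 -0.7] g 0.0 0.04508705781276451
shift units [-0.03 -0.01  1.08]
turn units [ 0.   -0.01 -0.02]
1651 knob top in tool:  [ 0.00328699 -0.00250541  0.0108865 ] [-0.00935257 -0.02365651  0.00634389] [0.01453718 0.02154458 0.01667411]
lid top depth [ 0.00969832 -0.00021     0.04081892]
```

View pics/w2.png

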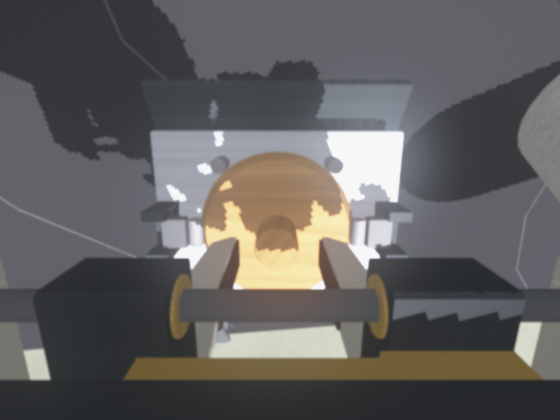

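The knob, at (277,247), is centred between the fingers. I'll go the last 27 mm and grip.

Call:
move_arm --pt "0 0 0 0.1 -0.02 0.4 45" --pt "0 0 0 0 0 0.4 45" --pt "0 0 0 0 0 0.27 45" --pt "0 0 0 0 0 0 45" --pt "0 0 0 0 0 0 20" --pt "0 0 0 0 0 0 10" --pt "0 0 0 0 0 0 10" --pt "0 0 0 0 0 0 10" --pt "0 0 0 0 0 0 10" --pt "0 0 0 0 0 0 10" --force 50

```text
t: 5.35
tool_pos: [0.5484, 0.1733, 0.0905]
orientation: [0.275, 2.518, -0.084]
force: [-4.1, -1.6, 3.5]
opening: 0.0254
gripper_force: 50.0
```

Call:
move_arm --pt "0 0 0 0 0 -0.2 10" --pt "0 0 0 0 0 -0.2 10" --pt "0 0 0 0 0 -0.2 10" --pt "0 0 0 0 0 -0.2 10" --pt "0 0 0 0 0 -0.2 10" --pt "0 0 0 0 0 -0.2 10" --pt "0 0 0 0 0 -0.3 10" --pt "0 0 0 0 0 -0.4 10" --pt "0 0 0 0 0 -0.5 10" --pt "0 0 0 0 0 -0.5 10"

```text
t: 6.35
tool_pos: [0.5072, 0.1824, 0.1504]
orientation: [0.275, 2.518, -0.084]
force: [-0.3, 1.0, -1.6]
opening: 0.0251
gripper_force: 50.0
```

Call:
move_arm --pt "0 0 0 0 0 -0.6 10" --pt "0 0 0 0 0 -0.7 10" --pt "0 0 0 0 0 -0.8 10" --pt "0 0 0 0 0 -0.8 10" --pt "0 0 0 0 0 -0.8 10" --pt "0 0 0 0 0 -0.8 10" --pt "0 0 0 0 0 -0.6 10" --pt "0 0 0 0 0 -0.4 10" --pt "0 0 0 0 0 0 10" --pt "0 0 0 0 0 0 10"

```text
t: 7.35
tool_pos: [0.4306, 0.1991, 0.2621]
orientation: [0.274, 2.518, -0.084]
force: [-0.7, 0.2, -1.3]
opening: 0.0251
gripper_force: 50.0
```

Run:
```python
from h import *
s=read_state();A=R.from_rotvec(s['orientation']).as_matrix()
az=np.arctan2(A[1,1],A[0,1]);y=np.array([np.cos(az),np.sin(az),0])
G=np.c_[np.cross(y,[0,0,-1]),y,[0,0,-1]];todo([.4805,-.2111,.25],G)
c=cam('wrist','w3.png');P=cloud(c)
T=(P-s['tool_pos'])@A
r=np.hypot(T[...,0],T[...,1])
L=T[(T[...,2]>.006)&(T[...,2]<.03)&(r>.022)&(r<.044)&(T[...,0]>.012)]
X=np.c_[L[:,:2],np.ones(len(L))];k=np.linalg.lstsq(X,L[:,2],rcond=None)[0];print(len(L),np.median(L,0),k)
d=abs(L[:,2]-X@k);L=L[d<.003];X=X[d<.003];print(len(L),np.linalg.lstsq(X,L[:,2],rcond=None)[0],d.mean())
```

```text
t 7.35 q [ 0.67 -0.66  2.21 -0.49  1.22 -0.6 ] pos [0.4306 0.1991 0.2621] f [-0.7  0.2 -1.3] g 49.997509717941284 0.025052260572173878
shift units [ -4.22 -15.6    3.51]
turn units [ 0.02  5.83 -0.01]
5400 [2.67287451e-02 1.78708840e-05 1.39780671e-02] [-0.00098708  0.00320411  0.01400422]
5400 [-0.00098708  0.00320411  0.01400422] 0.0004992016424391364
```

View pics/w3.png

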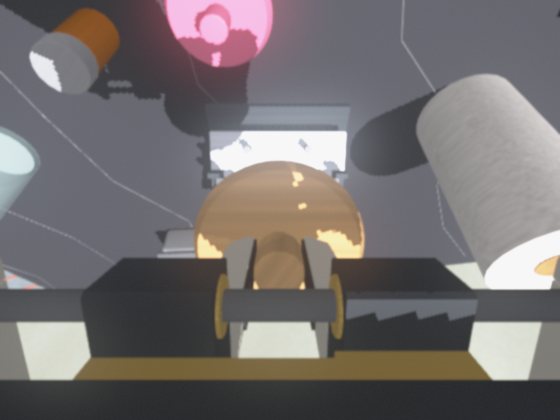

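The lid is free and square in the grip, with its top 14 mm ahead of the TCP, and the rack is empty. Now to level it.

Call:
move_arm --pt "0 0.5 0 0 0 0 10" --pt "0 0.7 0 0 0 0 10" --pt "0 0.7 0 0 0 0 10" --pt "0 0.7 0 0 0 0 10" --pt "0 0.7 0 0 0 0 10" --pt "0 0.7 0 0 0 0 10" --pt "0 0.7 0 0 0 0 10" --pt "0 0.7 0 0 0 0 10" --pt "0 0.43 0 0 0 0 10" --pt "0 0 0 0 0 0 10"

```text
t: 8.4
tool_pos: [0.4314, 0.1979, 0.2607]
orientation: [-0.343, -3.12, -0.001]
force: [0.5, -0.7, -0.4]
opening: 0.0254
gripper_force: 50.0
```

```bash
cat >> h.py <<'E'
def level(p):
    s=read_state();A=R.from_rotvec(s['orientation']).as_matrix()
    az=np.arctan2(A[1,1],A[0,1]);y=np.array([np.cos(az),np.sin(az),0])
    todo(p,np.c_[np.cross(y,[0,0,-1]),y,[0,0,-1]])
E
python3 -c "
from h import *
level([.4805,-.2111,.25])"
```

```text
t 8.4 q [ 0.32 -0.22  1.77  0.    1.59 -1.03] pos [0.4314 0.1979 0.2607] f [ 0.5 -0.7 -0.4] g 49.99709129333496 0.025403336220128355
shift units [ -5.47 -15.54   0.41]
turn units [ 0.   -0.03  0.  ]
```

Call:
move_arm --pt "0 0 0 -0.15 -0.4 0 10" --pt "0 0 0 -0.25 -0.7 0 10" --pt "0 0 0 -0.3 -0.9 0 10" --pt "0 0 0 -0.3 -0.9 0 10" --pt "0 0 0 -0.3 -0.9 0 10" --pt "0 0 0 -0.3 -0.9 0 10" --pt "0 0 0 -0.3 -0.9 0 10" --pt "0 0 0 -0.3 -0.9 0 10" --pt "0 0 0 -0.3 -0.9 0 10" --pt "0 0 0 -0.3 -0.9 0 10"

```text
t: 9.4
tool_pos: [0.454, -0.0201, 0.2618]
orientation: [0.339, 3.122, 0.001]
force: [0.2, -0.7, -1.6]
opening: 0.0254
gripper_force: 50.0
```

Call:
move_arm --pt "0 0 0 -0.35 -0.9 0 10" --pt "0 0 0 -0.35 -0.9 0 10" --pt "0 0 0 -0.35 -0.9 0 10" --pt "0 0 0 -0.35 -0.9 0 10" --pt "0 0 0 -0.35 -0.9 0 10" --pt "0 0 0 -0.35 -0.9 0 10" --pt "0 0 0 -0.35 -0.9 0 10" --pt "0 0 0 -0.2 -0.6 0.2 10" --pt "0 0 0 0 -0.3 0.2 10" --pt "0 0 0 0 0 0 10"

```text
t: 10.4
tool_pos: [0.4794, -0.2089, 0.2501]
orientation: [-0.341, -3.121, -0.004]
force: [-0.4, 0.8, -1.4]
opening: 0.0254
gripper_force: 50.0
```

Run:
```python
from h import *
level([.4805,-.2111,.25])
w=cam('wrist','w4.png');t=cam('top','t4.png')
a=cv2.imread('pics/w4.png');b=cv2.imread('pics/t4.png')[195:285,300:400]
s=cam('scene');s=s['frame'][130:220,215:315,::-1]
cv2.imwrite('pics/c4.png',np.vstack([np.hstack([cv2.resize(b,(333,300),interpolation=cv2.INTER_CUBIC),cv2.resize(s,(333,300),interpolation=cv2.INTER_CUBIC)]),np.pad(a,((0,0),(0,106),(0,0)))[:300]]))
# jar rim & lid in the wrist camera, tool frame
st=read_state();A=R.from_rotvec(st['orientation']).as_matrix();P=cloud(w);T=(P-st['tool_pos'])@A
print('rim hits', np.sum(abs(P[...,2]-.14)<.004))
h=cv2.cvtColor(a,cv2.COLOR_BGR2HSV)
```

```text
t 10.4 q [-0.51 -0.08  1.67  0.    1.56 -1.86] pos [ 0.4794 -0.2089  0.2501] f [-0.4  0.8 -1.4] g 49.997191429138184 0.025388853793939906
shift units [-0.06 -0.08  0.  ]
turn units [ 0.02 -0.02  0.  ]
rim hits 117
```

View pics/c4.png

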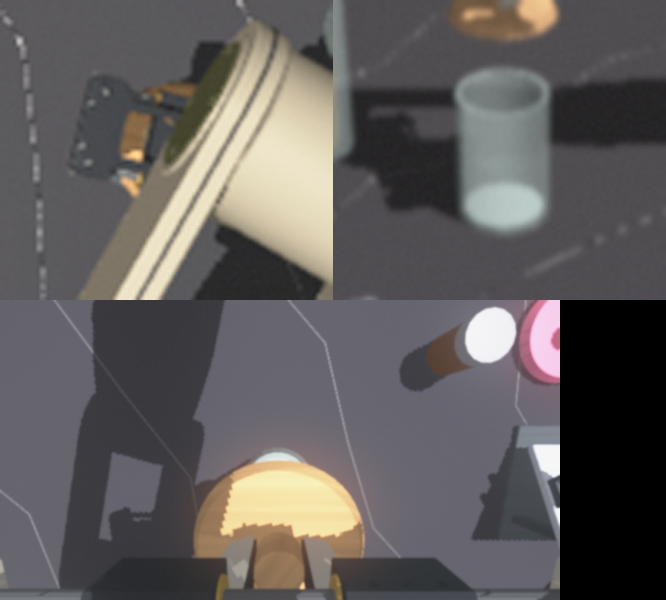

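The scene crop shows the lid directly above the jar, with both centred near column 504. I'll check lid and jar offsets numerically before lowering.

Run:
```python
from h import *
from scipy.optimize import least_squares
st=read_state();A=R.from_rotvec(st['orientation']).as_matrix()
def circ(X,r0):
    f=lambda p:np.hypot(X[:,0]-p[0],X[:,1]-p[1])-r0
    o=least_squares(f,np.mean(X,0),loss='soft_l1',f_scale=.002);return o.x,abs(o.fun).mean(),len(X)
w=cam('wrist');P=cloud(w)
T=(P-st['tool_pos'])@A
m=(abs(T[...,2]-.014)<.003)&(np.hypot(T[...,0],T[...,1])<.055)&(T[...,0]>.01)
X=T[m][:,:2].astype(np.float32);H=cv2.convexHull(X)[:,0];H=H[np.hypot(*H.T)>.04]
c,e,n=circ(H,.047);print('lid centre tool (mm)',c*1e3,e,n,' world off',(A@np.r_[c,0])[:2]*1e3)
near=lambda P:(np.hypot(P[...,0]-.48,P[...,1]+.211)<.06)&(abs(P[...,2]-.137)<.006)
for k,Q in(('wrist',P),('scene',cloud(cam('scene'))),('scene0',np.load('scene0.npy')),('top0',np.load('top0.npy'))):
    m=near(Q); X=Q[m][:,:2]
    if len(X)>8: print(k,circ(X,.0435))
# project rim centre/circle to scene, lid circle too
```

```text
lid centre tool (mm) [ 1.1430153  -0.83240074] 0.00037779514618103814 31  world off [-1.29493717 -0.56789951]
wrist (array([ 0.47945727, -0.21158777]), np.float64(0.0006196769148715853), 145)
scene (array([ 0.48309969, -0.20966511]), np.float64(0.0022008906467586953), 182)
scene0 (array([ 0.48353413, -0.20917322]), np.float64(0.002127802765443649), 181)
top0 (array([ 0.48209733, -0.20754644]), np.float64(0.0013514353537971311), 171)
```

Call:
move_arm --pt "0.02 -0.02 0 -0.12 0.02 0.2 10" --pt "0 0 0 0 0 0.4 10" --pt "0 0 0 0 0 0.4 10" --pt "0 0 0 0 0 0.4 10" --pt "0 0 0 0 0 0.4 10" --pt "0 0 0 0 0 0.4 10" --pt "0 0 0 0 0 0.3 10" --pt "0 0 0 0 0 0.2 10" --pt "0 0 0 0 0 0.1 10" --pt "0 0 0 0 0 0 10"

```text
t: 11.65
tool_pos: [0.4836, -0.2089, 0.1814]
orientation: [0.34, 3.121, -0.0]
force: [-0.9, -0.6, -1.1]
opening: 0.0258
gripper_force: 50.0
```

Run:
```python
from h import *
level([.4825,-.2093,.164])
s=cam('scene')['frame'][130:220,215:315,::-1]
cv2.imwrite('pics/s5.png',cv2.resize(s,(600,540),interpolation=cv2.INTER_CUBIC))
```

```text
t 11.65 q [-0.51 -0.04  1.75  0.    1.43 -1.86] pos [ 0.4836 -0.2089  0.1814] f [-0.9 -0.6 -1.1] g 49.99725043773651 0.025812163720240613
shift units [ 0.04 -0.02  0.69]
turn units [-0.    0.02  0.  ]
```

View pics/s5.png

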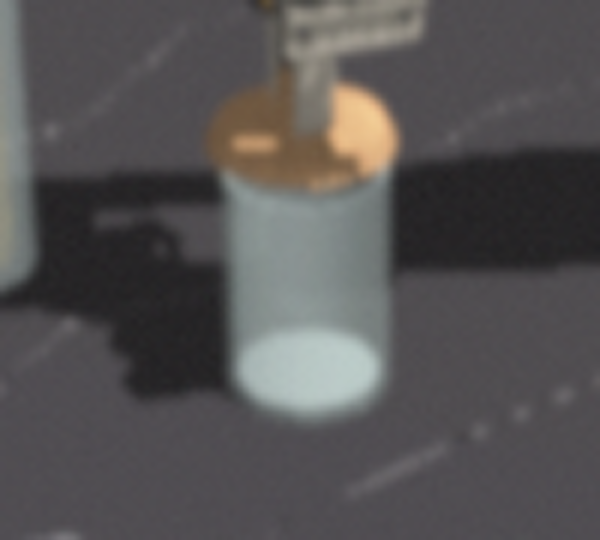

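The lid, columns 208–398, is centred on the jar, columns 222–392, just above the rim. I'll lower it slowly.

Call:
move_arm --pt "0 0 0 0.03 0 0.1 10" --pt "0 0 0 0 0 0.1 10" --pt "0 0 0 0 0 0.1 10" --pt "0 0 0 0 0 0.1 10" --pt "0 0 0 0 0 0.08 10" --pt "0 0 0 0 0 0.06 10" --pt "0 0 0 0 0 0.04 10" --pt "0 0 0 0 0 0.03 10" --pt "0 0 0 0 0 0 10" --pt "0 0 0 0 0 0 10"

```text
t: 12.7
tool_pos: [0.4829, -0.2088, 0.1664]
orientation: [0.339, 3.121, -0.001]
force: [0.0, 0.4, -0.9]
opening: 0.0251
gripper_force: 50.0
```

Call:
move_arm --pt "0 0 0 0 0 0.03 10" --pt "0 0 0 0 0 0.03 10" --pt "0 0 0 0 0 0.03 10" --pt "0 0 0 0 0 0 10" --pt "0 0 0 0 0 0 10" --pt "0 0 0 0 0 0 10" --pt "0 0 0 0 0 0 10" --pt "0 0 0 0 0 0 10" --pt "0 0 0 0 0 0 10" --pt "0 0 0 0 0 0 10"

```text
t: 13.7
tool_pos: [0.4829, -0.2088, 0.1641]
orientation: [0.34, 3.121, -0.001]
force: [-0.5, -0.1, -1.7]
opening: 0.0245
gripper_force: 50.0
```

Call:
move_arm --pt "0 0 0 0 0 0.03 10" --pt "0 0 0 0 0 0.03 10" --pt "0 0 0 0 0 0 10" --pt "0 0 0 0 0 0 10" --pt "0 0 0 0 0 0 10" --pt "0 0 0 0 0 0 10" --pt "0 0 0 0 0 0 10" --pt "0 0 0 0 0 0 10" --pt "0 0 0 0 0 0 10" --pt "0 0 0 0 0 0 10"

```text
t: 14.7
tool_pos: [0.4832, -0.2089, 0.1639]
orientation: [0.34, 3.12, -0.001]
force: [-4.4, 2.4, 7.8]
opening: 0.025
gripper_force: 50.0
```

Contact came at the expected seated height, with 8 N. I'll release and retreat straight up.

Call:
move_arm --pt "0 0 0 0 0 0 10" --pt "0 0 0 0 0 0 10" --pt "0 0 0 0 0 0 30" --pt "0 0 0 0 0 0 40" --pt "0 0 0 0 0 0 50" --pt "0 0 0 0 0 0 50" --pt "0 0 0 0 0 0 50" --pt "0 0 0 0 0 -0.1 50" --pt "0 0 0 0 0 -0.2 50" --pt "0 0 0 0 0 -0.3 50" --force 10

```text
t: 15.7
tool_pos: [0.4827, -0.2087, 0.1778]
orientation: [0.34, 3.122, -0.0]
force: [-0.4, 1.1, 0.8]
opening: 0.05
gripper_force: 0.0
```

Call:
move_arm --pt "0 0 0 0 0 -0.4 50" --pt "0 0 0 0 0 -0.5 50" --pt "0 0 0 0 0 -0.7 50" --pt "0 0 0 0 0 -0.8 50" --pt "0 0 0 0 0 -0.8 50" --pt "0 0 0 0 0 -0.8 50" --pt "0 0 0 0 0 -0.6 50" --pt "0 0 0 0 0 -0.3 50" --pt "0 0 0 0 0 0 50" --pt "0 0 0 0 0 0 50"

```text
t: 16.7
tool_pos: [0.4825, -0.2086, 0.2994]
orientation: [0.34, 3.122, -0.0]
force: [1.2, 0.3, -0.8]
opening: 0.0501
gripper_force: 0.0
```

Run:
```python
from h import *
w=cam('wrist');P=cloud(w)
r=np.hypot(P[...,0]-.482,P[...,1]+.21);m=(abs(P[...,2]-.15)<.006)&(r>.018)&(r<.044)
L=P[m];X=np.c_[L[:,:2]-[.482,-.21],np.ones(len(L))];k=np.linalg.lstsq(X,L[:,2],rcond=None)[0];print(len(L),'top z',k[2],'tilt deg',np.degrees(k[:2]))
s=cam('scene')['frame'][...,::-1]
cv2.imwrite('pics/end.png',np.hstack([cv2.resize(s[130:220,215:315],(400,400)),cv2.resize(s[90:340,150:420],(400,400))]))
print(read_state()['tool_pos'],read_state()['t'])
```

```text
4829 top z 0.1499974289421483 tilt deg [-0.07654391 -0.04583448]
[ 0.48218995 -0.20847494  0.29875766] 16.8
```

View pics/end.png

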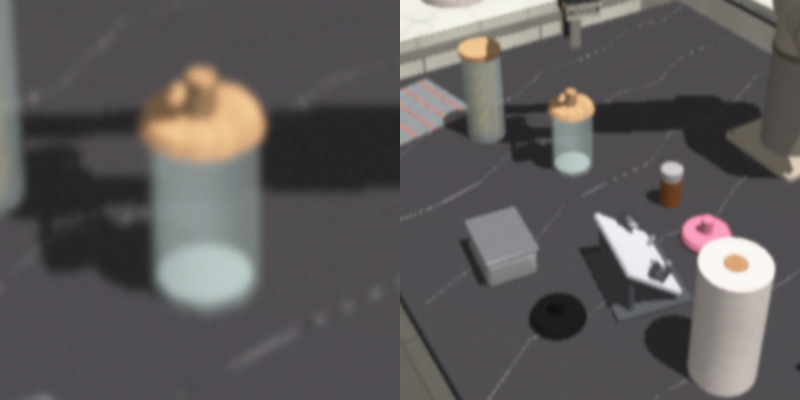

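The lid is seated with its top at z = 0.150 m and a tilt under 0.1°. The gripper is clear and everything else is where it was.

```bash
python3 -c "
from plant import close_job
print(close_job())"
```

```text
the job is handed in; nothing more can be done
None
```

The wooden lid is off the rack and seated level on the open jar (tilt under 0.1°); the jar and the other things look undisturbed in the last picture, and I handed the job in at about 17 s.

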